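# Close up the technician's tool case

### The job

The dark grey tool case on the soldering bench has been left open. Push its inner cover, the small flap standing upright at one end of the case, down until it lies flat over its compartment, and after that swing the big lid gently shut over it, without slamming, until it sits down on the rim. Only push with the fingers: pick nothing up, leave the case standing where it is, and do not disturb the soldering-iron stand, solder spool and flux jar around it.

Things in the scene. Friction and masses are not known exactly. Their poses are not given: they have to be found in the camera images.
- case: Dark grey plastic tool case, loose on the bench, about 1.4 kg with its contents; shell 150 (x) by 230 (y) mm, rim 55 mm above the bench. Origin: centre of its underside. Its -x side is the front (folded carry handle); the big lid is hinged along its +x side; the inner cover is hinged at its +y end. z is up.
- lid_hinge (a point): Middle of the lid's hinge axis, 78 mm from the case centre along case +x and 56 mm above the bench; the axis runs along case y. Axes as the case's.
- lid_edge (a point): Middle of the lid's free (front) edge on its outer face, 153 mm from the hinge axis; the outer face lies 22 mm from the plane that holds the hinge axis (above it when shut, away from the case's inside when open). Its own z is the outward normal of the lid, its own x points from the free edge to the hinge.
- lid (a joint): Lid angle, rad: 0 is shut on the rim, about 1.57 stands upright, stop at 1.9. The lid is a dark grey shell 150 by 230 by 22 mm, 0.28 kg, with a small lip at the middle of its front edge (to 161 mm from the hinge). Stiff hinge: it stays where it is left, and 1 to 3 N near the free edge moves it. There is no latch.
- cover_hinge (a point): Middle of the inner cover's hinge axis, at case x -12 mm, y +108 mm, 46 mm above the bench; the axis runs along case x. Axes as the case's.
- cover_edge (a point): Middle of the inner cover's free edge on its outer face (the face turned away from the case when upright, turned up when folded), 122 mm from its hinge axis; that face lies 2 mm outside the plane that holds the axis. Its own z is the outward normal of that face, its own y points from the free edge to the hinge.
- inner_cover (a joint): Inner cover angle, rad: 0 is folded down flat over the compartment, 7 mm below the case rim; about 1.57 stands upright; stop at 1.65. It is a grey plastic flap 112 mm wide (along case x), 122 mm long and 4 mm thick, with a 10 mm finger tab at the middle of its free edge. Snug hinge: it stays where it is left, and about 0.5 to 1 N near the free edge moves it. While it stands up it is in the lid's way.
- iron_stand: Soldering-iron stand, loose, to be left alone: black base 160 by 85 mm with a steel coil, 120 mm high. Origin: centre of its underside.
- solder_spool: Solder spool standing on the bench, to be left alone: diameter 54 mm, height 50 mm. Origin: centre of its underside.
- flux_jar: Small amber jar with black cap, to be left alone: diameter 44 mm, height 45 mm. Origin: centre of its underside.

How it is judged:
On the way, in this order (a step that is already met when the one before it is completed fails the run):
1. the inner cover lies folded down (within 0.07 rad) while the lid is still open (value of joint inner_cover below 0.07 rad and value of joint lid above 0.9 rad), for 0.2 s.
2. the lid is shut on the rim (within 0.04 rad) (value of joint lid below 0.04 rad), for 0.2 s.
At the end, for the whole second after the job is handed in: The inner cover is folded flat (within 0.07 rad) and the lid is shut on the rim (within 0.04 rad, about 6 mm at its free edge); the case stands at rest within 30 mm of where it was, and the iron stand, spool and jar within 15 mm of where they were (value of joint inner_cover below 0.07 rad and value of joint lid below 0.04 rad and distance of case from where it was at the start of the episode below 0.03 m and linear speed of case below 0.02 m/s and distance of each of iron_stand, solder_spool, flux_jar from where it was at the start of the episode below 0.015 m); the robot touches nothing.
It fails at once if the case is lifted or shoved more than 30 mm from its place (distance of case from where it was at the start of the episode above 0.03 m).
It fails at once if the lid slams shut (faster than 3 rad/s in its last 0.2 rad) (value of joint lid below 0.2 rad and velocity of joint lid below -3 rad/s).
It fails at once if the iron stand, spool or jar is moved or lifted more than 15 mm (distance of any of iron_stand, solder_spool, flux_jar from where it was at the start of the episode above 0.015 m).
It also fails if it takes over 58 s, if anything falls off the work surface, if the arm or the gripper's body presses on something with over 40 N, if the wrist force passes 120 N, or if a joint passes its speed limit or range.

### The arm

A 6-joint arm with a two-finger parallel gripper is mounted at the origin on the work surface. World frame = base frame: x ahead of the robot, y to its left, z up, the work surface at z = 0. Lengths are in m, angles in rad, forces in N, time in s.
With the tool pointing down it reaches from about 0.4 to 0.925 m from the base axis. Payload 3.4 kg.
Tool frame: the origin (TCP) lies on the mounting face of the last link; the fingertips stand 173 mm ahead of it and the grasp point (between the pads) lies 155 mm ahead of it; z points along the fingers, y is the line along which they close (so a half turn about z gives the same grasp; the last joint's range is limited). The gripper opens to 85 mm and grips with 20 to 120 N. Pads are 22 mm wide; open, the fingers measure 114 mm over their backs; the gripper's body (76 mm by 85 mm) begins 54 mm behind the grasp point. The pads swing forward as they close: fully open they stand 13 mm farther back than shut.
Start: joints at [-1.339, 0.307, 1.506, -0, 1.328, -0.073], TCP at [0.173, -0.549, 0.405] pointing down, gripper open.
Joint ranges: [-3.12, 3.12], [-1.05, 2.28], [0.14, 2.33], [-1.42, 4.57], [0.1, 2.73], [-2.68, 2.68]. Speed limits (rad/s): [2.57, 2.57, 3.14, 3.14, 3.14, 3.14].

### API

Orientations are given as [roll, pitch, yaw] about the fixed x, y, z axes, in that order (R = Rz(yaw) Ry(pitch) Rx(roll)).
In Python, from bench import arm gives the robot as it stands.
- The arm moves only by the tool carry_out, never from a script. Its argument "targets" is one flat list of numbers, 7 for each row, row after row: the finger opening in cm, from 0 to 8.54, then the shift along the world's x, y, z in cm, then the turn, a rotation vector about the world's x, y, z in degrees. In form: [fingers, x, y, z, rx, ry, rz, fingers, x, y, z, rx, ry, rz, ...]. A call has 1 to 8 rows; each row shifts and turns the commanded pose from where the row before left it; what a row does not reach is not made up. A row lasts 1/8 s, in which the tool goes at most 62.5 mm and 10.7 degrees, less where a joint would pass 70% of its speed; a pose out of reach is approached as far as the arm can. A call with a gripper value outside its range is refused whole. The fingers move at their own pace and stop on an object; "squeeze" is the grip in N (left out, the last holds). Time passes only in rows, so rows that do not move let the fingers close. It gives the time, the measured TCP pose, the force, the opening and the grip force at its end, in the units of the state.
- arm.get_state(): the state, without advancing time (a new reading comes with each control period).
- arm.camera(name): name is "scene" or "top"; returns (picture, depth): 420x560x3 uint8, red, green, blue; 420x560 float32, m along the optical axis (not along the pixel's ray), 0 where there is no reading.
- arm.get_calibration(name): a dict with "K" (3x3 intrinsics, pixels), "R" (3x3) and "t" (3): a world point X has camera coordinates R X + t. Camera axes: x right, y down, z forward; pixel columns grow to the right and rows downward; lengths in m; the calibration is good to about 2 mm. A picture is of the moment at which its call begins. get_calibration takes no time and is no camera call.
- arm.hand_in(): hands the job in; it is judged then, once.
The state is a dict: "clock": time; "qpos": joint angles; "joint_vel": joint speeds; "joint_torque": joint torques, N m; "tcp_pos": TCP position; "tcp_rot": TCP orientation; "wrist_force": force on the tool from outside, world axes, zero at the start; "moment": the same for the moment, N m; "finger_gap": finger opening in m; "finger_force": force on a finger pad.
Only numpy, scipy, OpenCV 4.12 (cv2) and the standard library are available. Lean on these libraries where they do the work, as an engineer would, in place of code of your own. Each camera call takes 0.05 s, during which the arm holds its last target. There are 200 camera calls.

## Working session

There is one attempt and no reset: what is moved stays moved. The work goes in short steps, Python scripts to look and compute and a tool call to move; the robot and the scene stay as the last step left them, time stands still between calls to the robot, and variables do not carry over. Pictures are saved under pics/ and viewed, at most 10 in all, crops included, and the job is handed in when it is done.

Besides the shell and the picture viewer there is one more tool, called after "Request:" as name(argument=value, ...), one argument or row to a line, values as JSON. carry_out: Moves the arm, as the interface text tells. Its arguments: {"type":"object","properties":{"targets":{"type":"array"},"squeeze":{"type":"number"}},"required":["targets"]}

```bash
mkdir -p pics
cat > h.py <<'E'
import numpy as np, cv2
from bench import arm
def snap(n,f):
    p,d=arm.camera(n); cv2.imwrite(f'pics/{f}.png',p[:,:,::-1]); np.save(f'pics/{f}.npy',d); return p,d
def cloud(n,d):
    c=arm.get_calibration(n); K,R,t=map(np.array,(c['K'],c['R'],c['t']))
    v,u=np.mgrid[:d.shape[0],:d.shape[1]]
    P=np.stack([(u-K[0,2])/K[0,0]*d,(v-K[1,2])/K[1,1]*d,d],-1)
    W=(P-t.ravel())@R; W[d==0]=np.nan; return W
E
python3 - <<'E'
from h import *
a,_=snap('scene','s0'); b,_=snap('top','t0')
for n in('scene','top'):
    c=arm.get_calibration(n); print(n,-np.array(c['R']).T@np.array(c['t']).ravel())
print(arm.get_state())
E
```

```text
scene [0.85042029 0.38307975 0.78534382]
top [0.29957649 0.08513485 1.19666394]
{'clock': 0.1, 'qpos': array([-1.33952575e+00,  3.07522510e-01,  1.50755270e+00,  8.84793439e-06,
        1.32837799e+00, -7.35109256e-02]), 'joint_vel': array([-0.00097174, -0.00048654, -0.00246456, -0.00145661,  0.0002154 ,
        0.00098747]), 'joint_torque': array([ 8.14770319e-04, -4.58525240e+01, -2.52607155e+01, -1.09596822e-04,
        5.52382306e-03,  5.33585506e-06]), 'tcp_pos': array([ 0.17245185, -0.54821491,  0.40385515]), 'tcp_rot': array([-3.13973776e+00, -1.45209314e-04,  3.04779231e-01]), 'wrist_force': array([ 0.80467027, -0.14383275,  0.78372537]), 'moment': array([0.06472839, 0.05146899, 0.05798294]), 'finger_force': 0.0, 'finger_gap': 0.08554117584780413}
```

View pics/s0.png

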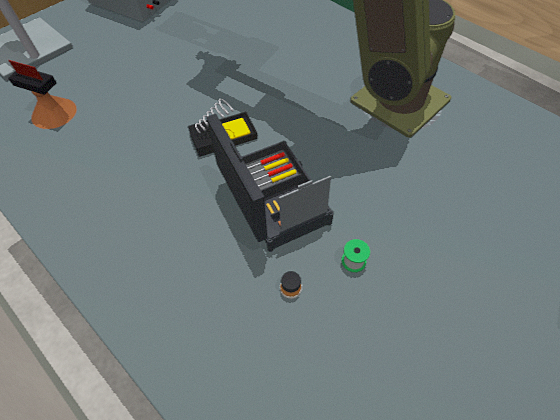

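View pics/t0.png

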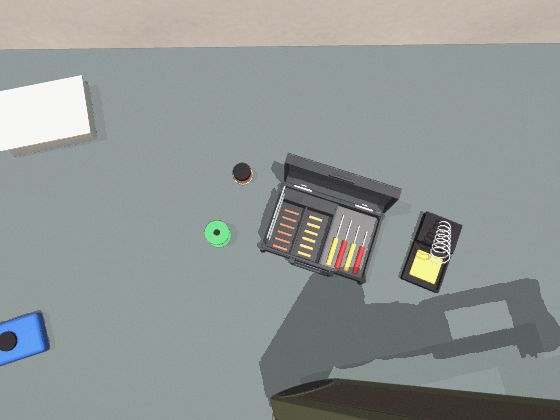

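The scene view shows the open case, with the lid upright on the far side and the cover standing at the spool end. In the top view the case rim runs from (262,248) to (362,280) at the front, the lid edge from (288,155) to (400,190), and the cover from (270,230) to (284,190). The spool is at (217,233), the jar at (242,172) and the stand around (432,250).

```bash
python3 - <<'E'
from h import *
d=np.load('pics/t0.npy'); W=cloud('top',d)
for u,v in [(263,247),(361,280),(325,268),(289,157),(398,190),(345,172),(217,233),(242,170),(436,250),(274,213),(300,222)]: print((u,v),W[v,u].round(3))
m=(W[...,2]>.0)
# fit: project depth points in case area
ds=np.load('pics/s0.npy'); S=cloud('scene',ds)
for u,v in [(329,180),(280,195),(300,205),(325,200),(212,120),(240,165),(265,225)]: print('s',(u,v),S[v,u].round(3))
# cover points: scene region
reg=S[150:250,180:335].reshape(-1,3); reg=np.vstack([reg,W[140:295,245:405].reshape(-1,3)])
reg=reg[np.isfinite(reg[:,0])]
# rim points & lid edge
r=reg[(abs(reg[:,2]-.055)<.004)]; print('rim rect',cv2.minAreaRect(r[:,:2].astype('f4')))
r=reg[reg[:,2]>.19]; print('lidtop',cv2.minAreaRect(r[:,:2].astype('f4')),r[:,2].max())
E
python3 - <<'E'
import cv2
a=cv2.imread('pics/s0.png')[90:260,170:350]; b=cv2.imread('pics/t0.png')[135:300,225:405]
a=cv2.resize(a,(400,378),interpolation=3);b=cv2.resize(b,(400,378),interpolation=3)
cv2.imwrite('pics/c0.png',cv2.hconcat([a,b]))
E
```

```text
(263, 247) [0.445 0.116 0.056]
(361, 280) [ 0.371 -0.093  0.052]
(325, 268) [ 0.398 -0.017  0.053]
(289, 157) [0.599 0.06  0.211]
(398, 190) [ 0.531 -0.147  0.21 ]
(345, 172) [ 0.568 -0.047  0.209]
(217, 233) [0.477 0.216 0.05 ]
(242, 170) [0.621 0.162 0.043]
(436, 250) [ 0.438 -0.27   0.012]
(274, 213) [0.496 0.091 0.175]
(300, 222) [0.507 0.033 0.004]
s (329, 180) [0.451 0.109 0.157]
s (280, 195) [ 0.47  -0.01   0.008]
s (300, 205) [0.512 0.09  0.115]
s (325, 200) [0.458 0.111 0.097]
s (212, 120) [ 0.531 -0.135  0.209]
s (240, 165) [ 0.571 -0.009  0.21 ]
s (265, 225) [0.592 0.071 0.113]
rim rect ((0.4954787790775299, 0.022570982575416565), (0.3213280439376831, 0.1794915497303009), 72.86177062988281)
lidtop ((0.5622288584709167, -0.040696121752262115), (0.23286694288253784, 0.023585431277751923), 70.85124969482422) 0.22181665349357016
```

View pics/c0.png

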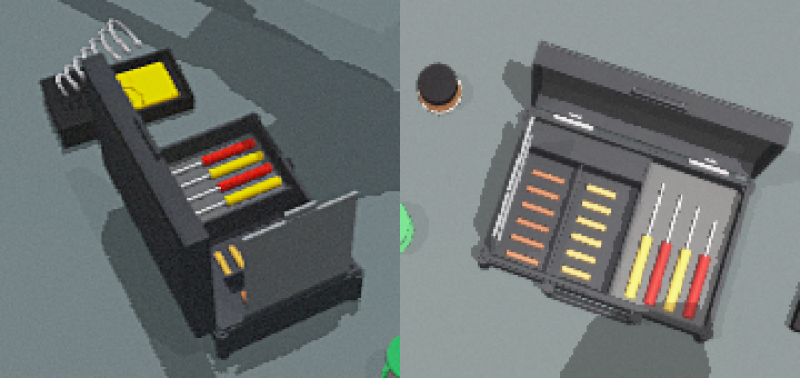

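Case centre ≈ (0.478, −0.012), yaw ≈ −19.2°. The front edge and lid top give matching centres, the rim is at z = 0.055 and the cover's outer face is at local y ≈ 0.108. I'll go over the top, closing the fingers and aligning the tool with the case.

Request:
carry_out(
  targets=[0,3.1,3.1,0.8,0,0,-4.6,0,3.1,3.1,0.8,0,0,-4.6,0,3.1,3.1,0.8,0,0,-4.6,0,3.1,3.1,0.8,0,0,-4.6,0,3.1,3.1,0.8,0,0,-4.6,0,3.1,3.1,0.8,0,0,-4.6,0,3.1,3.1,0.8,0,0,-4.6,0,3.1,3.1,0.8,0,0,-4.6],
)

```text
clock: 1.1
tcp_pos: [0.4213, -0.2993, 0.4686]
tcp_rot: [-3.141, 0.001, -0.34]
wrist_force: [-0.4, -0.5, -0.1]
finger_gap: -0.0001
finger_force: 0.0
```

Request:
carry_out(
  targets=[0,1.3,5.6,0,0,0,0,0,1.3,5.6,0,0,0,0,0,1.3,5.6,0,0,0,0,0,1.3,5.6,0,0,0,0,0,1.3,5.6,0,0,0,0,0,1.3,5.6,0,0,0,0,0,1.3,5.6,0,0,0,0,0,1.3,5.6,0,0,0,0],
)

```text
clock: 2.1
tcp_pos: [0.5245, 0.1494, 0.4684]
tcp_rot: [3.141, 0.0, -0.337]
wrist_force: [0.2, -0.4, -0.5]
finger_gap: 0.0002
finger_force: 0.0
```

Run:
```python
from h import *
a,_=snap('scene','s1'); print(arm.get_state()['tcp_pos'])
cv2.imwrite('pics/c1.png',cv2.resize(a[90:300,150:430,::-1],(800,600)))
```

```text
[0.52587361 0.15535114 0.46815954]
```

View pics/c1.png

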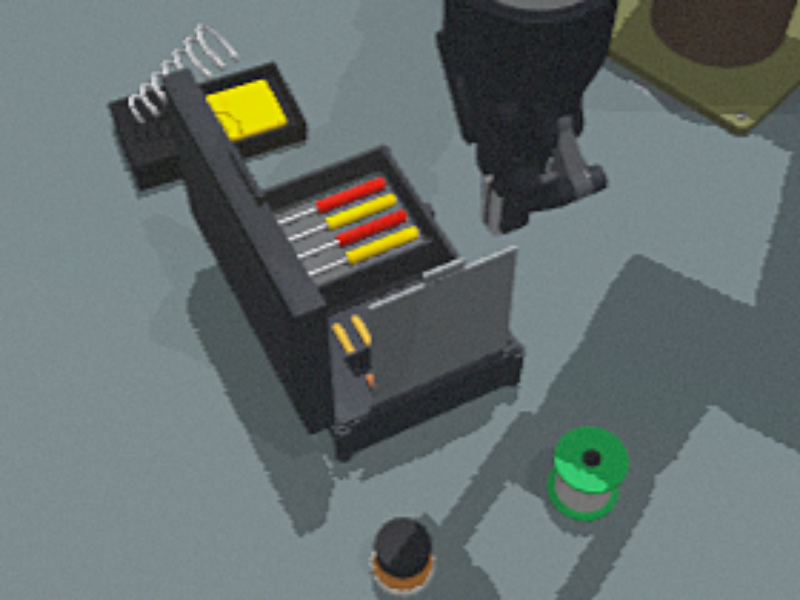

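The fingers are above and outboard of the cover, with the cover's top edge at (370–515, 250–305) in the crop. Next I descend beside it and approach along −y of the case.

Request:
carry_out(
  targets=[0,0,0,-3.9,0,0,0,0,0,0,-3.9,0,0,0,0,0,0,-3.9,0,0,0,0,0,0,-3.7,0,0,0,0,-0.5,-1.4,0,0,0,0,0,-0.5,-1.4,0,0,0,0,0,-0.3,-0.9,0,0,0,0,0,0,0,0,0,0,0],
)

```text
clock: 3.15
tcp_pos: [0.5116, 0.1095, 0.3162]
tcp_rot: [-3.14, -0.002, -0.339]
wrist_force: [1.6, 0.1, -0.1]
finger_gap: 0.0002
finger_force: 0.0
```

Request:
carry_out(
  targets=[0,-0.41,-1.18,-0.25,0,0,0,0,-0.41,-1.18,-0.25,0,0,0,0,-0.38,-1.09,-0.45,0,0,0,0,-0.38,-1.09,-0.45,0,0,0,0,-0.33,-0.94,-0.75,0,0,0,0,-0.33,-0.94,-0.75,0,0,0,0,-0.26,-0.73,-0.97,0,0,0,0,-0.26,-0.73,-0.97,0,0,0],
)

```text
clock: 4.15
tcp_pos: [0.4837, 0.0312, 0.2655]
tcp_rot: [3.142, 0.0, -0.338]
wrist_force: [0.3, 0.9, -0.2]
finger_gap: -0.0002
finger_force: 0.3
```

Run:
```python
from h import *
a,_=snap('scene','s2'); s=arm.get_state(); print(s['tcp_pos'],s['wrist_force'])
cv2.imwrite('pics/c2.png',cv2.resize(a[90:300,150:430,::-1],(800,600)))
```

```text
[0.48286935 0.03069274 0.26439992] [ 0.01806504 -0.67488696 -0.18291433]
```

View pics/c2.png

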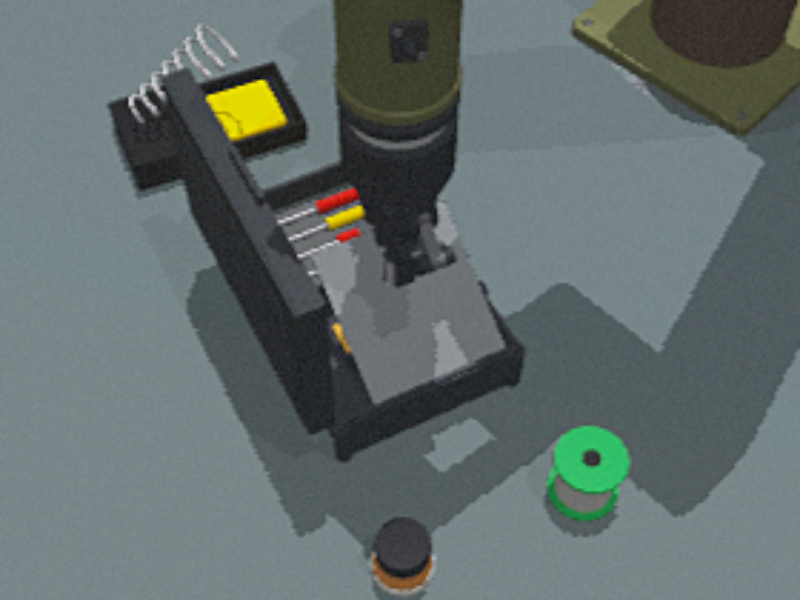

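The cover is following the fingers and lies at about 30°, with its tip near (400,280) in the crop. I'll keep folding it down.

Request:
carry_out(
  targets=[0,-0.16,-0.47,-1.1,0,0,0,0,-0.16,-0.47,-1.1,0,0,0,0,-0.05,-0.16,-0.8,0,0,0,0,-0.05,-0.16,-0.7,0,0,0,0,0,0,-0.3,0,0,0,0,0,0,-0.2,0,0,0,0,0,0,0,0,0,0],
)

```text
clock: 5.08
tcp_pos: [0.4798, 0.0192, 0.2243]
tcp_rot: [-3.141, -0.0, -0.337]
wrist_force: [0.2, 0.5, 0.5]
finger_gap: 0.0
finger_force: 0.0
```

Tip at z ≈ 0.051, so the cover is not yet pressed firmly against its stop. I'll press a little further.

Request:
carry_out(
  targets=[0,0,0,-0.2,0,0,0,0,0,0,-0.15,0,0,0,0,0,0,0,0,0,0],
)

```text
clock: 5.45
tcp_pos: [0.4799, 0.0191, 0.2214]
tcp_rot: [-3.141, -0.001, -0.337]
wrist_force: [-1.0, 0.9, 4.9]
finger_gap: -0.0002
finger_force: 2.5
```

The tip is at 0.048 with 5 N pushing back, so the cover is on its stop. I'll retreat up and pass over the lid to behind it.

Request:
carry_out(
  targets=[0,0,0,2,0,0,0,0,0,0,4,0,0,0,0,0,0,5,0,0,0,0,0,0,5,0,0,0,0,0,0,5,0,0,0,0,0,0,3,0,0,0,0,4.6,-2.6,0,0,0,0,0,4.6,-2.6,0,0,0,0],
)

```text
clock: 6.45
tcp_pos: [0.5723, -0.0331, 0.4621]
tcp_rot: [-3.141, -0.002, -0.337]
wrist_force: [0.8, -0.1, -0.2]
finger_gap: -0.0001
finger_force: 0.0
```

Request:
carry_out(
  targets=[0,4.6,-2.6,0,0,0,0,0,1,-0.3,0,0,0,0,0,0,0,0,0,0,0],
)

```text
clock: 6.82
tcp_pos: [0.6278, -0.062, 0.4599]
tcp_rot: [-3.142, 0.002, -0.338]
wrist_force: [-0.4, 0.3, 0.5]
finger_gap: -0.0001
finger_force: 0.0
```

Run:
```python
from h import *
a,_=snap('scene','s3'); b,d=snap('top','t3'); s=arm.get_state(); print(s['tcp_pos'],s['wrist_force'])
W=cloud('top',d)
C=np.array([.478,-.012]);ex=np.array([.944,-.329]);ey=np.array([.329,.944])
L=(W[...,:2]-C); lx=L@ex; ly=L@ey
for y in (.09,.06,.03,.0):
  for x in(-.05,-.02): 
    m=(abs(lx-x)<.008)&(abs(ly-y)<.008); print(x,y,np.nanmedian(W[...,2][m]),m.sum())
cv2.imwrite('pics/c3.png',cv2.hconcat([cv2.resize(a[90:300,150:350,::-1],(400,420)),cv2.resize(b[120:310,200:400,::-1],(400,420))]))
```

```text
[ 0.62665229 -0.06124158  0.46054212] [-0.36715923  0.72197255  0.27272303]
-0.05 0.09 0.048821469800346955 54
-0.02 0.09 0.04906243320100067 51
-0.05 0.06 0.048778066429746 54
-0.02 0.06 0.04807794170330333 57
-0.05 0.03 0.6518369720912789 136
-0.02 0.03 0.6934356345671273 224
-0.05 0.0 0.7052128746241493 339
-0.02 0.0 0.04877624051091875 56
```

View pics/c3.png

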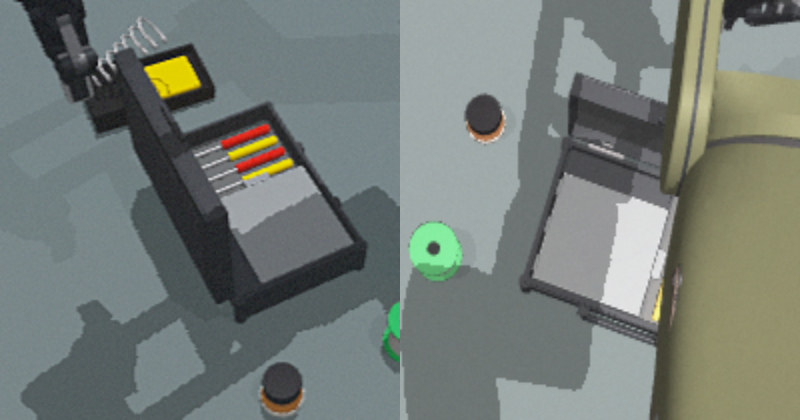

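The cover lies flat at z ≈ 0.0488. The fingers are behind the lid, so I'll descend and approach.

Request:
carry_out(
  targets=[0,0,0,-3.7,0,0,0,0,0,0,-3.7,0,0,0,0,0,0,-3.6,0,0,0,0,0,0,0,0,0,0,0,-1.2,0.42,0,0,0,0,0,-1.2,0.42,0,0,0,0,0,-1.2,0.42,0,0,0,0,0,0,0,0,0,0,0],
)

```text
clock: 7.92
tcp_pos: [0.5905, -0.0488, 0.3518]
tcp_rot: [-3.141, -0.001, -0.337]
wrist_force: [-0.4, -0.2, 0.2]
finger_gap: 0.0001
finger_force: 0.0
```

Request:
carry_out(
  targets=[0,-1.84,0.64,-0.08,0,0,0,0,-1.84,0.64,-0.08,0,0,0,0,-1.46,0.51,-0.33,0,0,0,0,-1.46,0.51,-0.33,0,0,0,0,-1.34,0.47,-0.72,0,0,0,0,-1.34,0.47,-0.72,0,0,0,0,-1.11,0.39,-1.07,0,0,0,0,-1.11,0.39,-1.07,0,0,0],
)

```text
clock: 8.93
tcp_pos: [0.4757, -0.0088, 0.3057]
tcp_rot: [3.141, 0.001, -0.337]
wrist_force: [1.7, -0.6, 2.2]
finger_gap: -0.0
finger_force: 0.6
```

Run:
```python
from h import *
a,_=snap('scene','s4'); s=arm.get_state(); print(s['tcp_pos'],s['wrist_force'])
cv2.imwrite('pics/c4.png',cv2.resize(a[90:300,150:430,::-1],(800,600)))
```

```text
[ 0.47355238 -0.00835492  0.30427809] [-1.42635575 -0.02557421 -0.67597483]
```

View pics/c4.png

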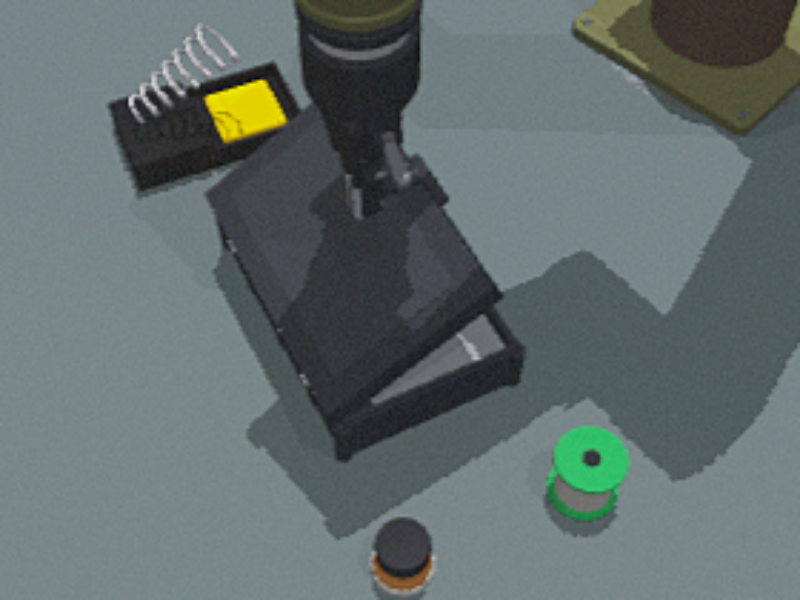

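The lid is down to about 30° and the case hasn't moved. I'll lower it gently.

Request:
carry_out(
  targets=[0,-0.57,0.2,-0.75,0,0,0,0,-0.47,0.16,-0.75,0,0,0,0,-0.42,0.15,-0.95,0,0,0,0,-0.42,0.15,-0.95,0,0,0,0,-0.28,0.1,-0.5,0,0,0,0,-0.1,0.03,-0.5,0,0,0,0,-0.1,0.03,-0.4,0,0,0,0,0,0,-0.4,0,0,0],
)

```text
clock: 9.98
tcp_pos: [0.453, -0.0009, 0.2546]
tcp_rot: [3.142, 0.0, -0.337]
wrist_force: [-0.7, 0.4, 0.6]
finger_gap: 0.0
finger_force: 0.5
```

Request:
carry_out(
  targets=[0,0,0,-0.1,0,0,0,0,0,0,0,0,0,0],
)

```text
clock: 10.22
tcp_pos: [0.4533, -0.001, 0.2538]
tcp_rot: [-3.142, -0.0, -0.337]
wrist_force: [-0.4, 0.4, -1.5]
finger_gap: -0.0001
finger_force: 0.0
```

Tip at z ≈ 0.081 against 0.078 for fully shut. I'll press until the force rises.

Request:
carry_out(
  targets=[0,0,0,-0.2,0,0,0,0,0,0,-0.2,0,0,0,0,0,0,0,0,0,0,0,0,0,0,0,0,0],
)

```text
clock: 10.72
tcp_pos: [0.4532, -0.0009, 0.2513]
tcp_rot: [-3.141, -0.001, -0.337]
wrist_force: [-4.1, 0.5, 16.3]
finger_gap: 0.0
finger_force: 8.0
```

The lid is on the rim: 16 N at tip z = 0.078. Now I lift off and check.

Request:
carry_out(
  targets=[0,0,0,1,0,0,0,0,0,0,4,0,0,0,0,0,0,5,0,0,0,0,0,0,5,0,0,0,0,0,0,4,0,0,0,0,0,0,0,0,0,0],
)

```text
clock: 11.48
tcp_pos: [0.4542, -0.001, 0.4435]
tcp_rot: [-3.14, -0.008, -0.337]
wrist_force: [0.7, -0.5, 0.6]
finger_gap: -0.0001
finger_force: 0.0
```

Run:
```python
from h import *
a,d=snap('scene','s5'); W=cloud('scene',d)
C=np.array([.478,-.012]);ex=np.array([.944,-.329]);ey=np.array([.329,.944])
L=(W[...,:2]-C); lx=L@ex; ly=L@ey
for x in(-.065,-.03,0,.04,.07):
  print(x,[float(np.nanmedian(W[...,2][(abs(lx-x)<.008)&(abs(ly-y)<.01)]).round(4)) for y in (-.09,-.05,.05,.09)])
r=W[(abs(W[...,2]-.078)<.004)&(np.hypot(lx,ly)<.16)]; print(cv2.minAreaRect(r[:,:2].astype('f4')))
cv2.imwrite('pics/c5.png',cv2.resize(a[90:300,150:430,::-1],(800,600)))
```

```text
-0.065 [0.078, 0.0778, 0.0782, 0.0782]
-0.03 [0.0791, 0.079, 0.3727, 0.0789]
0 [0.0788, 0.0792, 0.0791, 0.0792]
0.04 [0.0787, 0.079, 0.0789, 0.0788]
0.07 [0.0764, 0.0678, 0.0763, 0.0709]
((0.4791323244571686, -0.011484742164611816), (0.23337385058403015, 0.1502322405576706), 70.92388153076172)
```

View pics/c5.png

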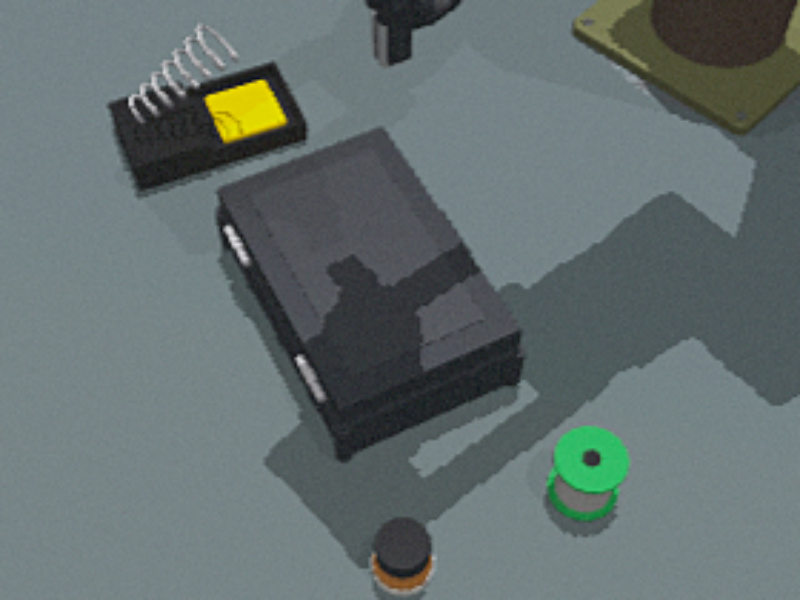

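The lid is level at z ≈ 0.078–0.079, the case is where it was, the stand, spool and jar haven't moved, and the arm is clear.

```bash
python3 -c "
from bench import arm; print(arm.hand_in())"
```

```text
the job is handed in; nothing more can be done
None
```

I folded the inner cover flat and closed the lid gently onto the rim, with the case, iron stand, spool and jar all left in place; the job is handed in, but no verdict came back.

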